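# Clamp the setting die and index its carriage one hole on

### The job

Set up the rivet-setting slide: first turn the knurled chuck sleeve clockwise (seen from above) to its stop, so that the three jaws grip the little white die. Then pull up the black lock plunger, slide the carriage to the next hole towards the green tag, and let the pin drop fully home in it. Finish while still holding the plunger's knob with the pin fully home: do not let go, and leave the spool, the bottle and the wax where they stand.

Things in the scene. Friction and masses are not known exactly. Their poses are not given: they have to be found in the camera images.
- index_bed: The fixed bed of the slide: grey base plate 176 x 268 mm (its x by its y), 12 mm thick, on the table, with dark end blocks at y = +-124 mm (tops 51 mm above the table), two steel guide rods and a brass index bar along its y with five holes 35 mm apart, at carriage positions -70, -35, 0, +35, +70 mm. Origin: centre of its underside; z up; y is the sliding direction; -x is the side with the plunger.
- carriage (a joint): The aluminium carriage slides on the bed along the bed's y; value in m, positive towards the bed's +y, range -0.072 to 0.072. It starts at 0 with the pin in the middle hole (play 1.5 mm either way when locked). Slides with about 2 N once the pin is out. Its top is 54 mm above the table. It carries the chuck and, 92 mm from it towards the bed's -x, the plunger.
- plunger (a joint): Lift of the spring lock plunger in m: 0 fully home, 0.016 fully raised. The pin is 8 mm thick with a round tip, the holes 11 mm wide; the pin is clear of its hole above 0.010, and between holes it rides on the bar at 0.010. The spring pushes it down with 5 N when home, 8 N when raised; it travels with the carriage.
- plunger_knob (a point): Centre of the plunger's black round knob, upright, 26 mm across and 22 mm high (74 to 96 mm above the table when home, this point at 85 mm). Moves with the plunger and the carriage. Under it is a 16 mm neck down to the carriage.
- chuck_sleeve (a joint): Turn of the chuck sleeve in rad, growing clockwise seen from above = tightening; starts between 0 and 0.3 (jaws open), the jaws meet the die at about 1.0, stop at 1.2. Takes about 0.3 N m, up to 0.7 near the stop, gives back a few hundredths of a rad when let go, and then stays. It cannot be overtightened at its stop by a normal grip.
- sleeve_grip (a point): On the upright axis of the chuck at the height to grip the knurled dark sleeve: 44 mm across, 29 mm high, from 64 to 93 mm above the table; this point at 80 mm. Above it stand the jaws (to 107 mm) and the die (to 119 mm).
- chuck_face (a point): Centre of the chuck's round flat top face, 97 mm above the table, on which the die stands between the jaws.
- die: Loose white setting die, bottle-shaped, 17 mm across, 22 mm high, standing upright in the chuck. Origin: centre of its underside, z up.
- jaw_0: Steel jaw of the chuck, 8 mm wide, 10 mm high, slides radially 3 mm per rad of the sleeve. Origin: on the chuck's axis at its face when open (moves with the jaw).
- jaw_1: Second jaw, 120 degrees round from jaw_0.
- jaw_2: Third jaw, 240 degrees round from jaw_0.
- tag_green: Green disc, 34 mm across, 5 mm thick, fixed on top of one end block of the bed (which end varies): the carriage must go one hole towards this end. Origin: centre of its underside.
- tag_red: Red disc of the same size on the other end block.
- spool_red: Bystander: spool of red thread, 46 mm across, 60 mm high, upright behind the bed. Origin: centre of its underside.
- bottle_dye: Bystander: small brown bottle with black cap, 39 mm across, 86 mm high, beside the bed's -y end. Origin: centre of its underside.
- wax: Bystander: yellow lump of wax, 37 x 53 x 24 mm, beside the bed's +y end. Origin: centre of its underside.

How it is judged:
By the outcome, as a careful person would: the job done as asked, in the order asked, and still so for the second after the job is handed in, while the arm keeps its last pose, push and grip.
It also fails if it takes over 43 s, if anything falls off the work surface, if the arm or the gripper's body presses on something with over 40 N, if the wrist force passes 120 N, or if a joint passes its speed limit or range.

### The arm

A 6-joint arm with a two-finger parallel gripper is mounted at the origin on a cart in front of the work surface, level with it; the furniture and walls round the work are solid. World frame = base frame: x ahead of the robot, y to its left, z up, the work surface at z = 0. Lengths are in mm, angles in degrees, forces in N, time in s.
With the tool pointing down it reaches from about 350 to 850 mm from the base axis. Payload 8.1 kg.
Tool frame: the origin (TCP) lies midway between the tips of the shut fingers; the grasp point (between the pads) lies 19 mm behind it (r.grip_depth is the distance from the TCP to the grasp point, in mm); z points along the fingers, y is the direction in which the jaws open and shut (so a half turn about z gives the same grasp; the last joint's range is limited). The gripper opens to 85 mm and grips with 20 to 120 N. Pads are 22 mm wide; open, the fingers measure 114 mm over their backs; the gripper's body (76 mm by 85 mm) begins 54 mm behind the grasp point. The pads swing forward as they close: fully open they stand 13 mm farther back than shut.
Start: joints at [-69.752, 7.471, 85.268, -0, 87.261, -4.893], TCP at [254.932, -543.153, 231.292] pointing down, gripper open.
Joint ranges: [-169.43, 169.43], [-51.17, 129.36], [1.28, 143.12], [-76.62, 256.62], [0, 156.53], [-152.29, 152.29]. Speed limits (degrees/s): [136.94, 136.94, 159.86, 180, 180, 180].

### API

Orientations are given as [roll, pitch, yaw] about the fixed x, y, z axes, in that order (R = Rz(yaw) Ry(pitch) Rx(roll)).
In Python, from bench import r, imaging gives the robot as it stands.
- The arm moves only by the shell command python3 -m creep 'ROWS' [FORCE]. ROWS is text: rows parted by semicolons, each of 7 numbers parted by spaces: the shift along the tool's x, y, z in cm, then the turn, a rotation vector about the tool's x, y, z in degrees, then the finger opening in cm, from 0 to 8.54. In form: dx dy dz ax ay az gripper; .... A call has 1 to 20 rows; each row is the pose to reach, as a shift and turn from the pose measured when the call began, along the tool's axes at that moment; what a row does not reach only later rows make up. A row lasts 1/10 s, in which the tool goes at most 50 mm and 8.59 degrees, less where a joint would pass 70% of its speed; a pose out of reach is approached as far as the arm can. A call with a gripper value outside its range is refused whole. The fingers move at their own pace and stop on an object; FORCE is the grip in N (left out, the last holds). Time passes only in rows, so rows that repeat a pose let the fingers close. It gives the time, the measured TCP pose, the force and the opening at its end, in the units of the state.
- r.sense(): the state, without advancing time (a new reading comes with each control period).
- imaging.snapshot(name): name is "scene" or "side" or "wrist"; returns the picture (420x560x3 uint8, red, green, blue); there is no depth.
- imaging.camera_info(name): a dict with "camera_matrix" (3x3 intrinsics, pixels), "k1" (the pictures are not rectified: a ray, as slopes to the right and down, at radius r is drawn at 1 + k1 r^2 times it, then the intrinsics apply), "R" (3x3) and "t" (3): a world point X has camera coordinates R X + t. Camera axes: x right, y down, z forward; pixel columns grow to the right and rows downward; lengths in mm; the calibration is good to about 2 mm. A picture is of the moment at which its call begins: read the wrist's pose just before it. camera_info takes no time and is no camera call; for the wrist camera it gives the pose at the moment of the call.
- r.hand_in(): hands the job in, once; it reports no verdict.
The state is a dict: "time": time; "joint_pos": joint angles; "qd": joint speeds; "joint_efforts": joint torques, N m; "tool_pos": TCP position; "tcp_rot": TCP orientation; "ft_force": force on the tool from outside, world axes, zero at the start; "wrist_torque": the same for the moment, N m; "finger_gap": finger opening in mm.
Only numpy, scipy, OpenCV 4.12 (cv2) and the standard library are available. Lean on these libraries where they do the work, as an engineer would, in place of code of your own. Each camera call takes 0.05 s, during which the arm holds its last target.

## Working session

There is one attempt and no reset: what is moved stays moved. The work goes in short steps, Python scripts to look and compute and a shell command to move; the robot and the scene stay as the last step left them, time stands still between calls to the robot, and variables do not carry over. Pictures are saved under pics/ and viewed, and the job is handed in when it is done.

```bash
ls; mkdir -p pics; python3 - <<'E'
from bench import r, imaging
import cv2
for n in ["scene","side","wrist"]:
    im=imaging.snapshot(n); cv2.imwrite(f"pics/a_{n}.png",im[:,:,::-1])
    c=imaging.camera_info(n); print(n,c)
print(r.sense())
E
```

```text
pics
scene {'camera_matrix': array([[484.61121825,   0.        , 273.59675474],
       [  0.        , 484.61121825, 206.50434175],
       [  0.        ,   0.        ,   1.        ]]), 'k1': 0.001120330707716067, 'R': array([[-8.51841160e-01, -5.23800125e-01, -2.60330135e-04],
       [-2.85803112e-01,  4.65209810e-01, -8.37792584e-01],
       [ 4.38956968e-01, -7.13591803e-01, -5.45988570e-01]]), 't': array([535.46044595, 251.97199257, 743.0647225 ])}
side {'camera_matrix': array([[396.09929641,   0.        , 281.37956401],
       [  0.        , 396.09929641, 204.5829441 ],
       [  0.        ,   0.        ,   1.        ]]), 'k1': 0.035894635278667854, 'R': array([[ 0.99978487,  0.00902106, -0.01867736],
       [-0.00917025, -0.61543995, -0.78813043],
       [-0.01860456,  0.78813215, -0.61522483]]), 't': array([-609.79862086,   88.03516476,  915.65284139])}
wrist {'camera_matrix': array([[312.23868966,   0.        , 278.84799803],
       [  0.        , 312.23868966, 216.29436779],
       [  0.        ,   0.        ,   1.        ]]), 'k1': -0.0475379985475798, 'R': array([[ 0.4255482
[... 161 characters left out ...]
9470777,  381.02195528])}
{'time': 0.15, 'joint_pos': array([-6.97510680e+01,  7.50666533e+00,  8.53153075e+01, -8.53500895e-04,
        8.72611761e+01, -4.89167361e+00]), 'qd': array([ 0.03505392, -0.11661071, -0.1452286 ,  0.02868067,  0.04633071,
       -0.01573733]), 'joint_efforts': array([ 1.50802618e-03, -5.70064473e+01, -5.01158452e+01, -1.39650556e-04,
        9.64090781e-03,  4.31536910e-05]), 'tool_pos': array([ 254.7858616 , -542.74832005,  230.46634126]), 'tcp_rot': array([-1.79917081e+02, -6.24092212e-03,  2.51406425e+01]), 'ft_force': array([-0.33376673,  0.41760931, -0.64691455]), 'wrist_torque': array([ 0.05591921, -0.01204634,  0.03741712]), 'finger_gap': 85.32479909726993}
```

View pics/a_scene.png

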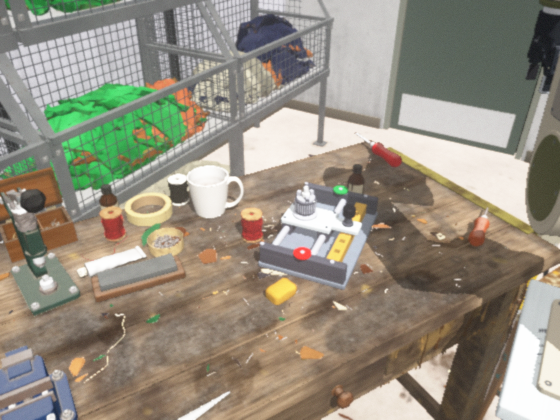

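View pics/a_side.png

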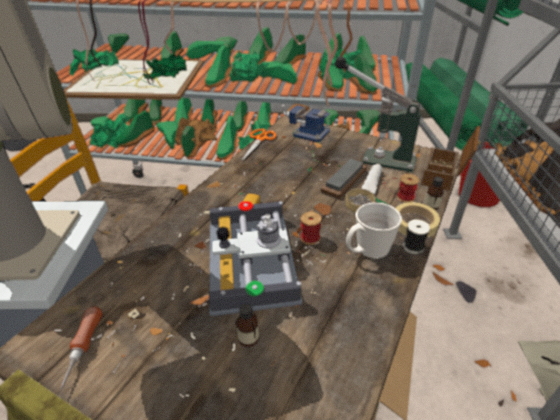

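View pics/a_wrist.png

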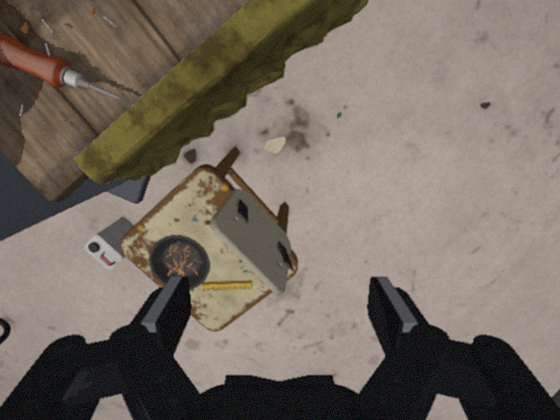

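The scene view shows the bed with the green tag at about (340,190), next to the bottle, and the red tag at (302,254), next to the wax. The black knob is at (349,212) and the chuck at (305,205). In the side view the green tag is at (255,288), the red at (246,206), the knob at (223,234) and the chuck at (267,230). Next I'll zoom in to measure these.

```bash
python3 - <<'E'
import cv2
a=cv2.imread("pics/a_scene.png")[170:300,230:400]; cv2.imwrite("pics/b_scene.png",cv2.resize(a,None,fx=4.5,fy=4.5,interpolation=cv2.INTER_CUBIC))
a=cv2.imread("pics/a_side.png")[185:355,190:340]; cv2.imwrite("pics/b_side.png",cv2.resize(a,None,fx=3.5,fy=3.5,interpolation=cv2.INTER_CUBIC))
E
cat > h.py <<'E'
import numpy as np, cv2
from bench import r, imaging
def ray(c,uv):
    K=c["camera_matrix"];k=c["k1"]
    d=np.array([(uv[0]-K[0,2])/K[0,0],(uv[1]-K[1,2])/K[1,1]])
    s=cv2.undistortPoints(np.array([[uv]],float),K,np.array([k,0,0,0,0.]))[0,0]
    R=c["R"];return -R.T@c["t"], R.T@np.array([s[0],s[1],1])
def plane(c,uv,z):
    o,d=ray(c,uv); return o+d*(z-o[2])/d[2]
def two(c1,u1,c2,u2):
    o1,d1=ray(c1,u1);o2,d2=ray(c2,u2)
    A=np.stack([d1,-d2],1);x=np.linalg.lstsq(A,o2-o1,rcond=None)[0]
    p,q=o1+x[0]*d1,o2+x[1]*d2
    return (p+q)/2, np.linalg.norm(p-q)
def proj(c,X):
    p,_=cv2.projectPoints(np.array([X],float),cv2.Rodrigues(c["R"])[0],c["t"],c["camera_matrix"],np.array([c["k1"],0,0,0,0.]));return p[0,0]
E
python3 - <<'E'
from h import *
cs=imaging.camera_info("scene");ci=imaging.camera_info("side")
res={}
for n,c in(("scene",cs),("side",ci)):
    im=cv2.imread(f"pics/a_{n}.png");h=cv2.cvtColor(im,cv2.COLOR_BGR2HSV)
    x0,y0,x1,y1=(230,170,400,300) if n=="scene" else (190,185,340,355)
    for nm,lo,hi in(("green",(45,120,80),(75,255,255)),("red",(0,200,130),(6,255,255)),("red2",(174,200,130),(180,255,255))):
        m=cv2.inRange(h,lo,hi);k=np.zeros_like(m);k[y0:y1,x0:x1]=m[y0:y1,x0:x1]
        N,L,S,C=cv2.connectedComponentsWithStats(k)
        for i in range(1,N):
            if S[i,4]>12: print(n,nm,S[i],C[i],plane(c,C[i],54.5))
E
```

```text
scene green [334 186  14   8  78] [340.17948718 189.80769231] [ 562.78753079 -178.275754     54.5       ]
side green [246 281  18  15 186] [254.40860215 288.37634409] [ 563.23062854 -184.366415     54.5       ]
side red [239 202  14   9  70] [245.61428571 206.02857143] [527.38365623  59.94206774  54.5       ]
```

View pics/b_scene.png

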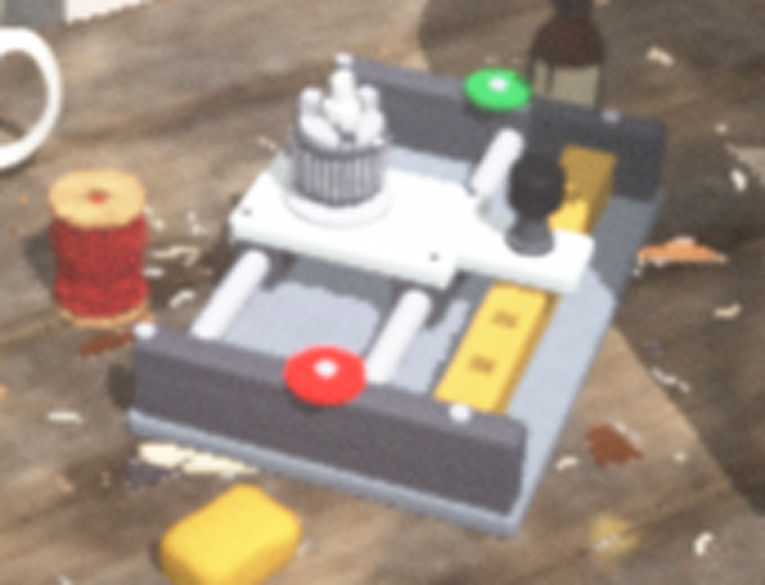

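View pics/b_side.png

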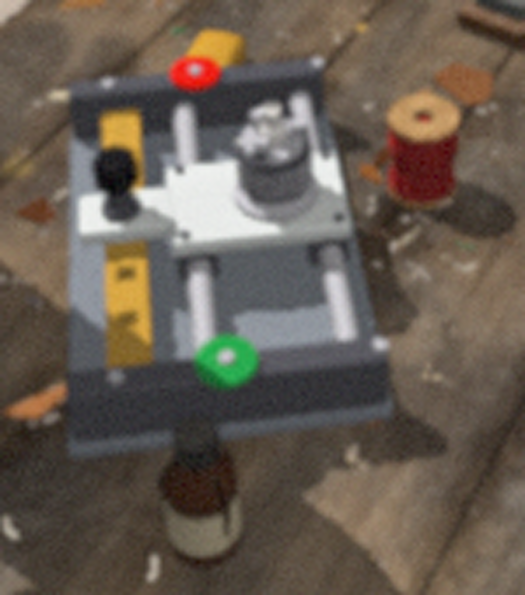

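```bash
cat >> h.py <<'E'
from scipy.spatial.transform import Rotation as Ro
def togo(pos,yaw):
    s=r.sense(); p=s["tool_pos"]; R0=Ro.from_euler("xyz",s["tcp_rot"],degrees=True)
    R1=Ro.from_euler("xyz",[180,0,yaw],degrees=True)
    print("shift cm",np.round(R0.inv().apply(np.array(pos)-p)/10,2),"rot",np.round((R0.inv()*R1).as_rotvec(degrees=True),2),"cur",np.round(p,1),np.round(s["tcp_rot"],2),"t",s["time"])
E
python3 - <<'E'
from h import *
cs=imaging.camera_info("scene");ci=imaging.camera_info("side")
S=lambda x,y:(230+(x+.5)/4.5-.5,170+(y+.5)/4.5-.5)
I=lambda x,y:(190+(x+.5)/3.5-.5,185+(y+.5)/3.5-.5)
for n,a,b in(("knob",S(537,187),I(116,171)),("sleeve",S(339,165),I(274,170)),("green",S(497,90),I(227,361)),("red",S(325,376),I(195,73))):
    print(n,two(cs,a,ci,b))
togo([540,-60,300],90)
togo([540,-60,300],0)
E
```

```text
knob (array([493.82751227, -66.8650749 ,  84.04874089]), np.float64(0.5755093647333149))
sleeve (array([584.68659512, -53.36271822,  71.90727427]), np.float64(1.5727158655608435))
green (array([ 563.72963397, -181.39026877,   52.93052794]), np.float64(1.2868194400879887))
red (array([526.90499873,  64.16922673,  53.02241577]), np.float64(1.2144309213574933))
shift cm [ 46.33 -31.59  -6.9 ] rot [-7.000e-02 -5.000e-02 -6.486e+01] cur [ 254.8 -542.7  230.5] [-1.7992e+02 -1.0000e-02  2.5140e+01] t 0.15
shift cm [ 46.33 -31.59  -6.9 ] rot [-8.000e-02  1.000e-02  2.514e+01] cur [ 254.8 -542.7  230.5] [-1.7992e+02 -1.0000e-02  2.5140e+01] t 0.15
```

```bash
python3 - <<'E'
from h import *
togo([585,-53,230],75)
c=imaging.camera_info("wrist");s=r.sense()
R0=Ro.from_euler("xyz",s["tcp_rot"],degrees=True)
print(R0.inv().apply(-c["R"].T@c["t"]-s["tool_pos"]), R0.inv().apply(c["R"][2]))
for z in (0,60,120,150): print(proj(c,s["tool_pos"]+R0.apply([0,0,z])))
E
```

```text
shift cm [ 50.7  -30.31   0.1 ] rot [-7.000e-02 -4.000e-02 -4.986e+01] cur [ 254.8 -542.7  230.5] [-1.7992e+02 -1.0000e-02  2.5140e+01] t 0.15
[  82.06576204    0.67942107 -143.1155141 ] [-3.18619083e-01  1.48817454e-04  9.47882829e-01]
[277.44500536 278.2932089 ]
[277.81714988 234.95562098]
[278.03696845 209.44414652]
[278.11616277 200.26877269]
```

```bash
python3 -m creep '50.7 -30.3 0 0 0 -49.9 8.5;50.7 -30.3 0 0 0 -49.9 8.5;50.7 -30.3 0 0 0 -49.9 8.5;50.7 -30.3 0 0 0 -49.9 8.5;50.7 -30.3 0 0 0 -49.9 8.5;50.7 -30.3 0 0 0 -49.9 8.5;50.7 -30.3 0 0 0 -49.9 8.5;50.7 -30.3 0 0 0 -49.9 8.5;50.7 -30.3 0 0 0 -49.9 8.5;50.7 -30.3 0 0 0 -49.9 8.5;50.7 -30.3 0 0 0 -49.9 8.5;50.7 -30.3 0 0 0 -49.9 8.5;50.7 -30.3 0 0 0 -49.9 8.5;50.7 -30.3 0 0 0 -49.9 8.5;50.7 -30.3 0 0 0 -49.9 8.5;50.7 -30.3 0 0 0 -49.9 8.5'
python3 - <<'E'
from h import *
print(r.sense())
c=imaging.camera_info("wrist");im=imaging.snapshot("wrist")
np.save("w1.npy",np.array([c],dtype=object),allow_pickle=True)
cv2.imwrite("pics/w1.png",im[:,:,::-1])
for p in([585,-53,97],[493.8,-66.9,96]): print(proj(c,p))
E
```

```text
time: 1.75
tool_pos: [584.5, -54.3, 230.9]
tcp_rot: [-179.9, -0.1, 74.9]
ft_force: [0.2, -0.2, -0.5]
finger_gap: 85.1
{'time': 1.75, 'joint_pos': array([-1.03436479e+01,  5.52735245e+00,  8.73955630e+01,  5.71214091e-02,
        8.71277026e+01,  4.70889184e+00]), 'qd': array([-0.14728653, -0.20486386, -0.03231133, -0.04451047, -0.06808668,
        0.05290832]), 'joint_efforts': array([ 5.74072413e-01, -5.48557019e+01, -5.00231051e+01,  4.32141661e-02,
        5.84273133e-03, -8.54569604e-03]), 'tool_pos': array([584.5236235 , -54.27095183, 230.94508909]), 'tcp_rot': array([-1.79944868e+02, -5.26990258e-02,  7.49445473e+01]), 'ft_force': array([ 0.24266335, -0.24557857, -0.50624145]), 'wrist_torque': array([-0.04050513, -0.04695126, -0.01633271]), 'finger_gap': 85.09297068551355}
[278.55513    203.14893097]
[191.28886714 239.6721291 ]
```

View pics/w1.png

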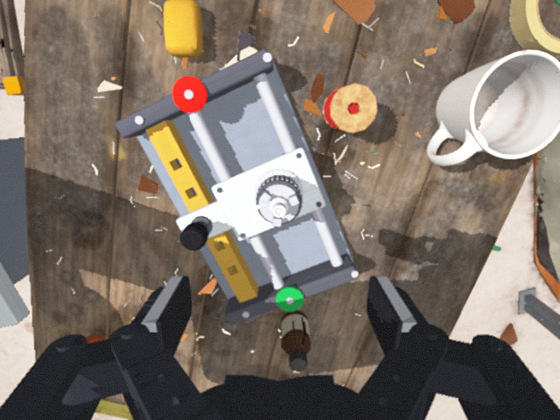

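The wrist view from above shows the chuck at about (280,203), the knob at (195,236), the green tag at (290,300) and the red at (190,95). I'll zoom in on the chuck and knob.

```bash
python3 - <<'E'
from h import *
c=np.load("w1.npy",allow_pickle=True)[0]
im=cv2.imread("pics/w1.png")
a=im[160:260,170:320]; cv2.imwrite("pics/w1z.png",cv2.resize(a,None,fx=5.2,fy=5.2,interpolation=cv2.INTER_CUBIC))
h=cv2.cvtColor(im,cv2.COLOR_BGR2HSV)
for nm,m in(("g",cv2.inRange(h,(45,120,80),(75,255,255))),("r",cv2.inRange(h,(0,190,130),(5,255,255))|cv2.inRange(h,(174,190,130),(180,255,255)))):
    N,L,S,C=cv2.connectedComponentsWithStats(cv2.morphologyEx(m,cv2.MORPH_CLOSE,np.ones((7,7))))
    for i in range(1,N):
        if S[i,4]>200: print(nm,S[i],C[i],plane(c,C[i],55.5))
E
```

```text
g [276 286  28  26 572] [289.27097902 298.45979021] [ 563.6298658  -181.12843544   55.5       ]
r [173  77  34  35 876] [189.51027397  93.94406393] [527.42147251  63.19819717  55.5       ]
```

View pics/w1z.png

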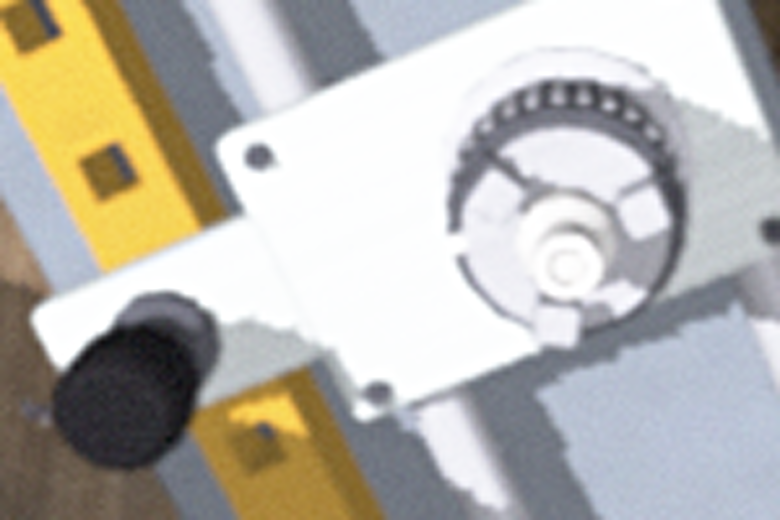

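```bash
python3 - <<'E'
from h import *
c=np.load("w1.npy",allow_pickle=True)[0]
Z=lambda x,y:(170+(x+.5)/5.2-.5,160+(y+.5)/5.2-.5)
print("face",plane(c,Z(571,228),95),"die",plane(c,Z(566,265),119),"knob",plane(c,Z(123,396),96))
E
```

```text
face [585.53412467 -54.03394353  95.        ] die [584.89843074 -53.23323056 119.        ] knob [497.0611032  -63.53370118  96.        ]
```

```bash
python3 - <<'E'
from h import *
togo([585,-53.6,62.5],75)
E
```

```text
shift cm [ 0.06  0.03 16.86] rot [-0.04 -0.06 -0.06] cur [584.6 -54.3 231.1] [-1.7996e+02 -6.0000e-02  7.4940e+01] t 1.8
```

```bash
python3 -m creep '0.06 0.03 4 0 0 0 8.5;0.06 0.03 8 0 0 0 8.5;0.06 0.03 11 0 0 0 8.5;0.06 0.03 13 0 0 0 8.5;0.06 0.03 14.5 0 0 0 8.5;0.06 0.03 15.6 0 0 0 8.5;0.06 0.03 16.4 0 0 0 8.5;0.06 0.03 16.85 0 0 0 8.5;0.06 0.03 16.85 0 0 0 8.5;0.06 0.03 16.85 0 0 0 8.5'
python3 - <<'E'
from h import *
togo([585,-53.6,62.5],75)
im=imaging.snapshot("wrist");cv2.imwrite("pics/w2.png",im[:,:,::-1])
im=imaging.snapshot("side");cv2.imwrite("pics/s2.png",cv2.resize(im[175:325,190:340,::-1],None,fx=3.5,fy=3.5,interpolation=cv2.INTER_CUBIC))
E
```

```text
time: 2.8
tool_pos: [585.6, -53.7, 63.4]
tcp_rot: [180.0, -0.1, 74.9]
ft_force: [-0.2, -0.3, -0.3]
finger_gap: 85.3
shift cm [-0.01 -0.06  0.09] rot [ 0.03 -0.06 -0.06] cur [585.6 -53.7  63.4] [ 1.7997e+02 -6.0000e-02  7.4940e+01] t 2.8
```

View pics/w2.png

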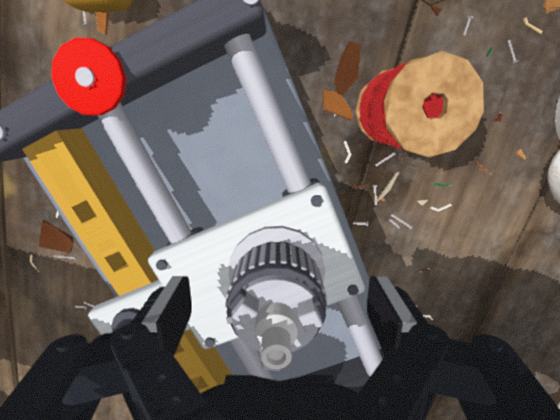

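View pics/s2.png

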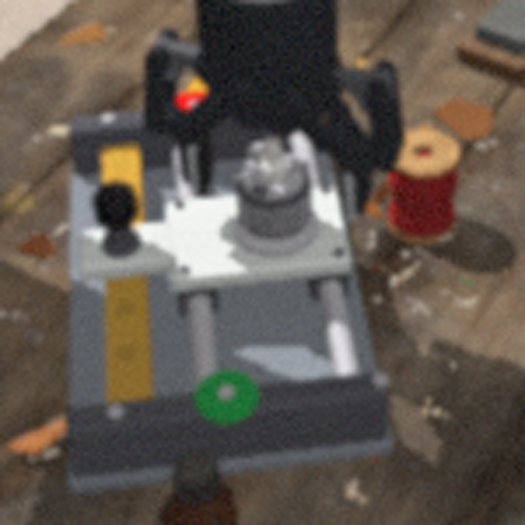

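Chuck is centred between the fingers in the wrist view (sleeve at x≈277, pads at about 165 and 390). Now I'll close on it.

```bash
python3 -m creep '0 -0.05 0.05 0 0 0 5.5;0 -0.05 0.05 0 0 0 4.8;0 -0.05 0.05 0 0 0 4.2;0 -0.05 0.05 0 0 0 4;0 -0.05 0.05 0 0 0 3.5;0 -0.05 0.05 0 0 0 3.5;0 -0.05 0.05 0 0 0 3.5;0 -0.05 0.05 0 0 0 3.5' 90
python3 - <<'E'
from h import *
s=r.sense();print(s["ft_force"],s["wrist_torque"],s["finger_gap"],s["joint_pos"])
im=imaging.snapshot("wrist");cv2.imwrite("pics/w3.png",im[:,:,::-1])
E
```

```text
time: 3.7
tool_pos: [584.6, -53.6, 63.7]
tcp_rot: [-180.0, -0.0, 74.9]
ft_force: [-7.3, -1.0, 9.1]
finger_gap: 41.8
[-7.29080515 -0.99856887  9.06615644] [ 0.01327201  1.05237755 -0.04202546] 41.81401591806207 [-1.02717274e+01  1.35627145e+01  9.65761435e+01  4.22254810e-02
  6.98844874e+01  4.77341684e+00]
```

View pics/w3.png

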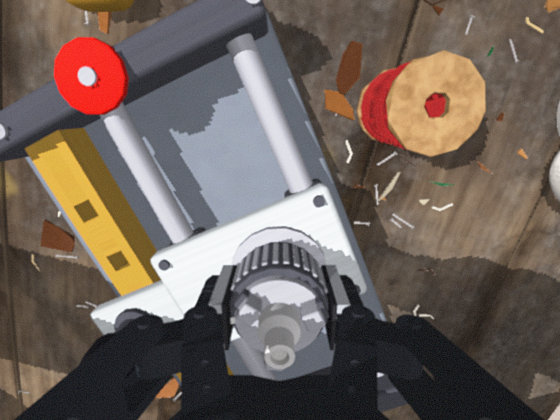

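```bash
python3 -m creep '0 -0.05 0 0 0 4 3.5;0 -0.05 0 0 0 8 3.5;0 -0.05 0 0 0 12 3.5;0 -0.05 0 0 0 16 3.5;0 -0.05 0 0 0 20 3.5;0 -0.05 0 0 0 24 3.5;0 -0.05 0 0 0 28 3.5;0 -0.05 0 0 0 32 3.5;0 -0.05 0 0 0 36 3.5;0 -0.05 0 0 0 40 3.5;0 -0.05 0 0 0 40 3.5'
python3 - <<'E'
from h import *
s=r.sense();print(s["ft_force"],s["wrist_torque"],s["finger_gap"],s["joint_pos"])
im=imaging.snapshot("wrist");cv2.imwrite("pics/w4.png",im[:,:,::-1])
E
```

```text
time: 4.85
tool_pos: [584.4, -53.6, 63.8]
tcp_rot: [-180.0, -0.0, 34.9]
ft_force: [1.5, -0.6, -0.8]
finger_gap: 41.8
[ 1.53103319 -0.57857463 -0.83506968] [-0.16648906 -0.43019523 -0.33119433] 41.826676440400945 [-1.02683290e+01  1.34954456e+01  9.66468545e+01  3.42163053e-02
  6.98345253e+01  4.48472274e+01]
```

View pics/w4.png

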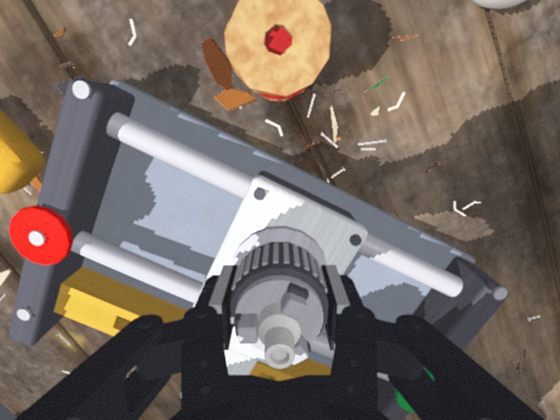

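```bash
python3 -m creep '0 0 0 0 0 4 3.5;0 0 0 0 0 8 3.5;0 0 0 0 0 12 3.5;0 0 0 0 0 16 3.5'
python3 -c "
from h import *
s=r.sense();print(s['ft_force'],s['wrist_torque'],s['finger_gap'],s['tcp_rot'])"
python3 -m creep '0 0 0 0 0 3 3.5;0 0 0 0 0 6 3.5'
python3 -c "
from h import *
s=r.sense();print(s['ft_force'],s['wrist_torque'],s['finger_gap'],s['tcp_rot'])"
```

```text
time: 5.3
tool_pos: [584.4, -53.6, 63.8]
tcp_rot: [-180.0, -0.0, 19.0]
ft_force: [1.4, -0.4, -0.7]
finger_gap: 41.7
[ 1.35793831 -0.38227899 -0.67158551] [-0.18629654 -0.26188038  1.18790404] 41.71599017354228 [-1.79990576e+02 -3.59459241e-02  1.90142080e+01]
time: 5.5
tool_pos: [582.3, -54.0, 63.7]
tcp_rot: [-180.0, 0.3, 13.2]
ft_force: [-9.2, -1.7, 10.3]
finger_gap: 41.4
[-9.22049708 -1.7063702  10.33919287] [-0.3173951   1.61829123  1.33103164] 41.442034453831404 [-179.98110871    0.26199486   13.15524825]
```

```bash
python3 - <<'E'
from h import *
im=imaging.snapshot("wrist");cv2.imwrite("pics/w5.png",im[:,:,::-1])
a=cv2.imread("pics/w4.png");f=lambda q:cv2.resize(q[210:390,200:360],None,fx=2.4,fy=2.4,interpolation=cv2.INTER_CUBIC)
cv2.imwrite("pics/w5c.png",np.hstack([f(a),f(im[:,:,::-1])]))
E
```

```text
(no output)
```

View pics/w5c.png

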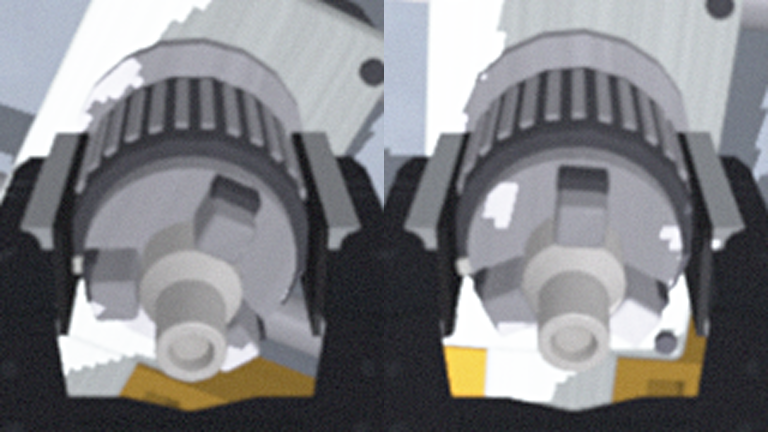

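```bash
python3 -m creep '0.2 0 0 0 0 1 3.5;0.2 0 0 0 0 2 3.5;0.2 0 0 0 0 2 3.5' 110
python3 - <<'E'
from h import *
s=r.sense();print(s['ft_force'],s['wrist_torque'],s['finger_gap'],s['tcp_rot'],s["qd"])
im=imaging.snapshot("wrist")
a=cv2.imread("pics/w5.png");f=lambda q:cv2.resize(q[210:390,200:360],None,fx=2.4,fy=2.4,interpolation=cv2.INTER_CUBIC)
cv2.imwrite("pics/w6c.png",np.hstack([f(a),f(im[:,:,::-1])]))
E
```

```text
time: 5.85
tool_pos: [582.1, -53.9, 63.8]
tcp_rot: [180.0, 0.6, 11.3]
ft_force: [-11.4, -4.0, 8.9]
finger_gap: 41.5
[-11.36644193  -4.02282601   8.90543761] [-0.41872903  1.87742147  3.32357442] 41.50813905286475 [179.97147772   0.5516677   11.3121671 ] [ 0.02613965  0.02634976 -0.08667445 -0.09860145 -0.00973218 -0.75771189]
```

View pics/w6c.png

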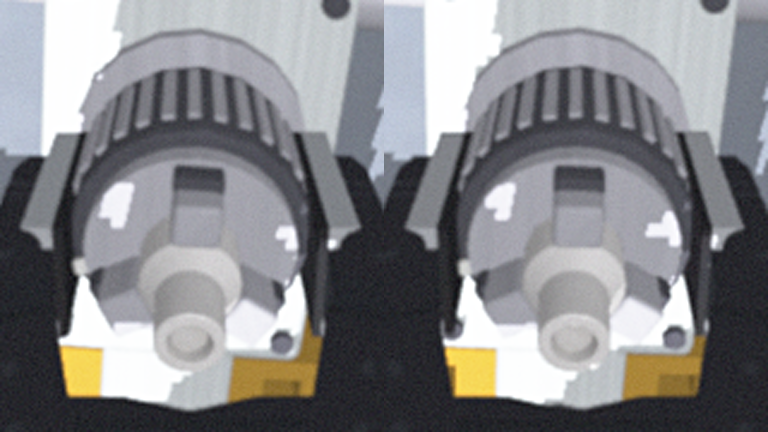

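Reaction torque is 3.3 N m, well above the 0.7 N m turning resistance, and the jaws are closed on the die. The sleeve is on its stop, so I'll release it and rise.

```bash
python3 -m creep '0 0 0 0 0 0 4.6;0 0 0 0 0 0 5.5;0 0 0 0 0 0 6.5;0 0 0 0 0 0 8.5;0 0 0 0 0 0 8.5;0 0 -1 0 0 0 8.5;0 0 -3 0 0 0 8.5;0 0 -6 0 0 0 8.5;0 0 -9 0 0 0 8.5;0 0 -10 0 0 0 8.5;0 0 -10 0 0 0 8.5;0 0 -10 0 0 0 8.5'
python3 - <<'E'
from h import *
s=r.sense();print(s['ft_force'],s['wrist_torque'])
c=imaging.camera_info("wrist");im=imaging.snapshot("wrist")
np.save("w7.npy",np.array([c],dtype=object),allow_pickle=True)
cv2.imwrite("pics/w7.png",im[:,:,::-1])
for p in([585,-53.6,97],[494,-67.1,96]): print(proj(c,p))
E
```

```text
time: 7.1
tool_pos: [582.6, -53.6, 162.9]
tcp_rot: [180.0, 0.6, 11.3]
ft_force: [-0.1, -0.5, 0.1]
finger_gap: 85.2
[-0.11015871 -0.53552998  0.09526111] [ 0.01096846 -0.02337088  0.02385538]
[278.51586304 228.19422767]
[272.8053983  332.05045137]
```

View pics/w7.png

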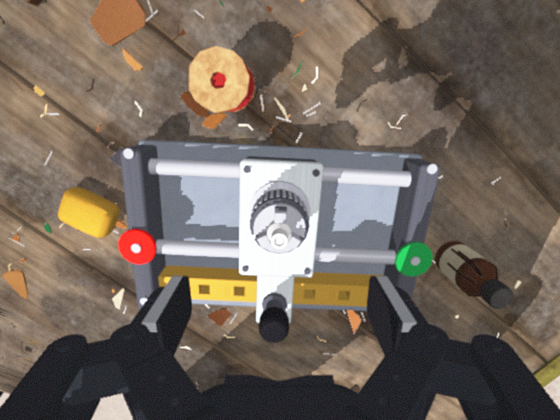

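```bash
python3 - <<'E'
from h import *
c=np.load("w7.npy",allow_pickle=True)[0]
im=cv2.imread("pics/w7.png");cv2.imwrite("pics/w7z.png",cv2.resize(im[185:345,220:340],None,fx=3.7,fy=3.7,interpolation=cv2.INTER_CUBIC))
togo([494,-67,160],8.5)
E
```

```text
shift cm [-8.9  -0.41  0.31] rot [-0.01  0.68  2.83] cur [582.1 -53.5 162.1] [-179.98    0.68   11.33] t 7.15
```

View pics/w7z.png

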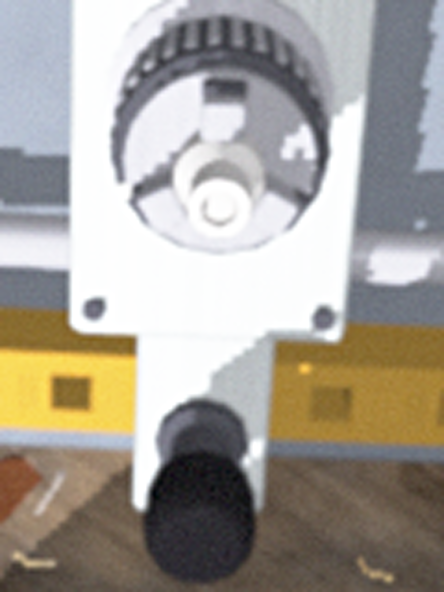

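```bash
python3 -m creep '-3 -0.1 0.1 0 0.3 1 8.5;-6 -0.2 0.2 0 0.7 2 8.5;-8.9 -0.4 0.3 0 0.7 2.8 8.5;-8.9 -0.4 0.3 0 0.7 2.8 8.5;-8.9 -0.4 0.3 0 0.7 2.8 8.5'
python3 - <<'E'
from h import *
togo([494,-67,65],8.5)
c=imaging.camera_info("wrist");im=imaging.snapshot("wrist")
np.save("w8.npy",np.array([c],dtype=object),allow_pickle=True)
cv2.imwrite("pics/w8.png",im[:,:,::-1])
print(proj(c,[494,-67,96]),proj(c,[494,-67,54]))
E
```

```text
time: 7.65
tool_pos: [493.1, -67.0, 158.8]
tcp_rot: [-179.9, 0.1, 8.5]
ft_force: [-0.2, 1.2, 0.7]
finger_gap: 85.1
shift cm [0.1  0.02 9.38] rot [-0.05  0.07  0.01] cur [493.1 -67.  158.8] [-1.7995e+02  7.0000e-02  8.5100e+00] t 7.65
[278.19702914 232.50041152] [278.33305988 213.94964578]
```

View pics/w8.png

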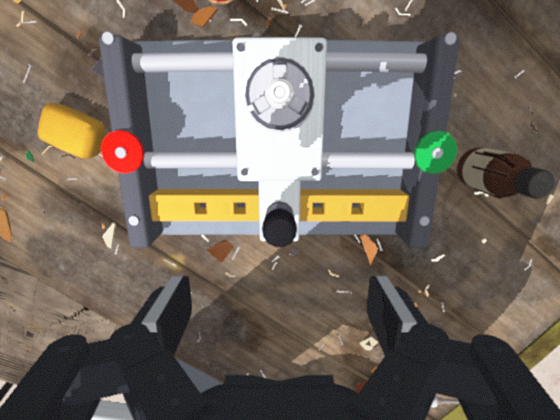

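```bash
python3 -m creep '0.1 0.05 3 0 0 0 8.5;0.1 0.05 6 0 0 0 8.5;0.1 0.05 8 0 0 0 8.5;0.1 0.05 9 0 0 0 8.5;0.1 0.05 9.4 0 0 0 8.5;0.1 0.05 9.4 0 0 0 8.5;0.1 0.05 9.4 0 0 0 8.5'
python3 - <<'E'
from h import *
togo([494,-67,65],8.5)
im=imaging.snapshot("wrist");cv2.imwrite("pics/w9.png",im[:,:,::-1])
im=imaging.snapshot("side");cv2.imwrite("pics/s9.png",cv2.resize(im[175:325,190:340,::-1],None,fx=3.5,fy=3.5,interpolation=cv2.INTER_CUBIC))
E
```

```text
time: 8.4
tool_pos: [496.1, -67.5, 66.4]
tcp_rot: [180.0, -0.1, 8.5]
ft_force: [-0.2, -0.1, -0.2]
finger_gap: 85.0
shift cm [-0.2  -0.08  0.14] rot [ 0.01 -0.08  0.04] cur [496.1 -67.5  66.4] [ 1.7999e+02 -8.0000e-02  8.5400e+00] t 8.4
```

View pics/w9.png

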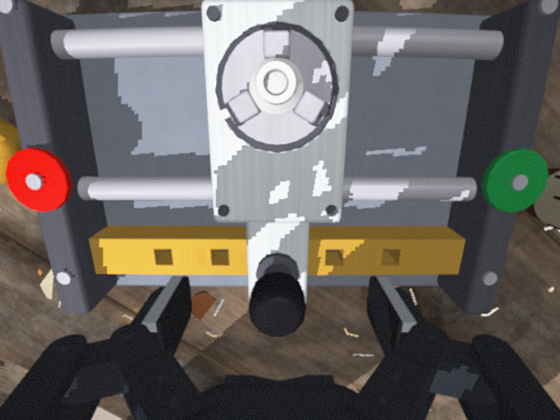

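View pics/s9.png

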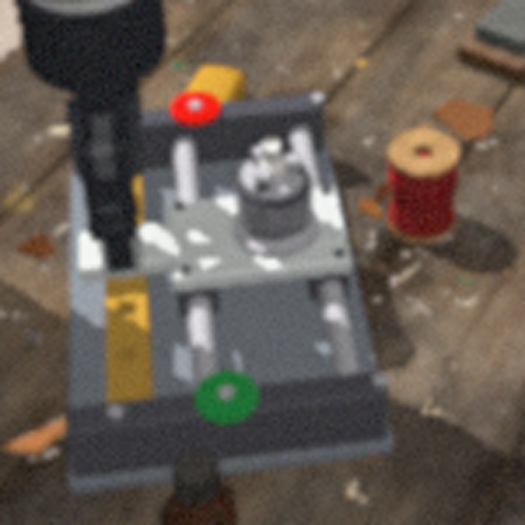

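```bash
python3 -m creep '-0.2 -0.08 0.12 0 0 0 6;-0.2 -0.08 0.12 0 0 0 4;-0.2 -0.08 0.12 0 0 0 3;-0.2 -0.08 0.12 0 0 0 2.2;-0.2 -0.08 0.12 0 0 0 2;-0.2 -0.08 0.12 0 0 0 1.8;-0.2 -0.08 0.12 0 0 0 1.8;-0.2 -0.08 0.12 0 0 0 1.8;-0.2 -0.08 0.12 0 0 0 1.8' 60
python3 - <<'E'
from h import *
im=imaging.snapshot("wrist");cv2.imwrite("pics/w10.png",im[:,:,::-1]);togo([494,-67,65],8.5);print(r.sense()["ft_force"])
E
```

```text
time: 9.4
tool_pos: [494.1, -67.1, 65.7]
tcp_rot: [180.0, -0.1, 8.5]
ft_force: [-2.2, 1.0, 5.3]
finger_gap: 23.9
shift cm [-0.01 -0.01  0.08] rot [ 0.02 -0.11  0.03] cur [494.1 -67.1  65.8] [ 1.7998e+02 -1.1000e-01  8.5300e+00] t 9.45
[-2.94979641 -0.27005256  5.63690906]
```

View pics/w10.png

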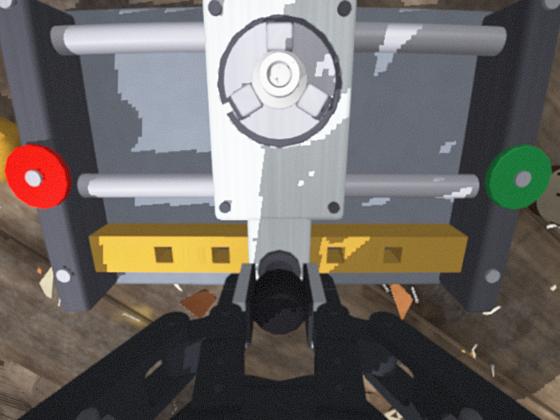

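Knob is held (gap 23.9 mm). Lifting.

```bash
python3 -m creep '0 0 -0.3 0 0 0 1.8;0 0 -0.6 0 0 0 1.8;0 0 -0.9 0 0 0 1.8;0 0 -1.2 0 0 0 1.8;0 0 -1.35 0 0 0 1.8;0 0 -1.35 0 0 0 1.8;0 0 -1.35 0 0 0 1.8'
python3 - <<'E'
from h import *
im=imaging.snapshot("wrist");cv2.imwrite("pics/w11.png",im[:,:,::-1]);print(r.sense()["ft_force"])
# next-hole target: 35 mm along bed -y
a=np.deg2rad(8.5);d=np.array([np.sin(a),-np.cos(a)])*35
print(d);togo([494.1+d[0],-67.1+d[1],79],8.5)
E
```

```text
time: 10.15
tool_pos: [493.9, -67.0, 79.0]
tcp_rot: [180.0, -0.1, 8.5]
ft_force: [3.2, -0.0, -8.9]
finger_gap: 24.1
[ 2.31072609 -1.50855664 -7.66817757]
[  5.17332939 -34.61555522]
shift cm [0.02 3.51 0.  ] rot [ 0.01 -0.09  0.04] cur [493.9 -67.   79. ] [ 1.7999e+02 -9.0000e-02  8.5400e+00] t 10.2
```

View pics/w11.png

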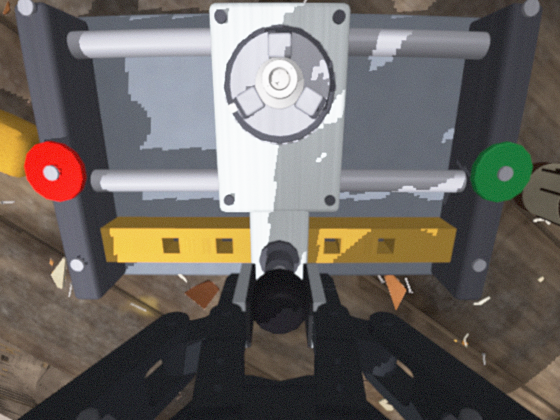

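```bash
python3 -m creep '0 0.5 0 0 0 0 1.8;0 1 0 0 0 0 1.8;0 1.5 0 0 0 0 1.8;0 2 0 0 0 0 1.8;0 2.5 0 0 0 0 1.8;0 3 0 0 0 0 1.8;0 3.3 0 0 0 0 1.8;0 3.5 0 0 0 0 1.8;0 3.5 0 0 0 0 1.8;0 3.5 0 0 0 0 1.8'
python3 - <<'E'
from h import *
c=imaging.camera_info("wrist")
im=imaging.snapshot("wrist");cv2.imwrite("pics/w12.png",im[:,:,::-1]);print(r.sense()["ft_force"])
togo([493.9+5.17,-67.0-34.6,65.7],8.5)
h=cv2.cvtColor(im,cv2.COLOR_RGB2HSV)
E
```

```text
time: 11.2
tool_pos: [499.1, -102.1, 79.1]
tcp_rot: [179.9, -0.1, 8.5]
ft_force: [3.2, -0.9, -9.6]
finger_gap: 23.9
[ 2.54980024 -0.91869746 -9.02038574]
shift cm [ 0.   -0.03  1.34] rot [ 0.05 -0.09  0.03] cur [ 499.1 -101.9   79.1] [ 1.7995e+02 -9.0000e-02  8.5300e+00] t 11.25
```

View pics/w12.png

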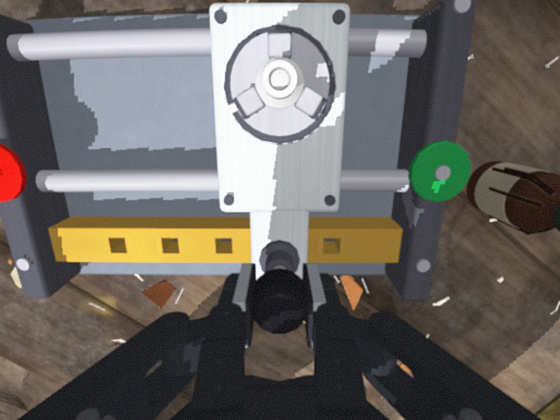

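Holes now show at columns 117, 170, 224 and 332, so the second from the green end (about 278) is under the knob at 279. The chuck still grips the die. Lowering.

```bash
python3 -m creep '0 -0.02 0.3 0 0 0 1.8;0 -0.02 0.5 0 0 0 1.8;0 -0.02 0.7 0 0 0 1.8;0 -0.02 0.7 0 0 0 1.8'
python3 -c "
from h import *
togo([499.1,-101.7,65.7],8.5);s=r.sense();print(s['ft_force'],s['finger_gap'])"
```

```text
time: 11.65
tool_pos: [499.1, -101.7, 71.9]
tcp_rot: [180.0, -0.1, 8.5]
ft_force: [2.6, -1.3, -6.9]
finger_gap: 24.0
shift cm [ 0.   -0.    0.62] rot [ 0.05 -0.09  0.03] cur [ 499.1 -101.7   71.9] [ 1.7995e+02 -9.0000e-02  8.5300e+00] t 11.65
[ 2.5598838  -1.29169011 -6.86009741] 23.992116328661304
```

```bash
python3 -m creep '0 0 0.2 0 0 0 1.8;0 0 0.4 0 0 0 1.8;0 0 0.55 0 0 0 1.8;0 0 0.62 0 0 0 1.8;0 0 0.65 0 0 0 1.8;0 0 0.65 0 0 0 1.8;0 0 0.65 0 0 0 1.8'
python3 -c "
from h import *
togo([499.1,-101.7,65.7],8.5);s=r.sense();print(s['ft_force'],s['finger_gap'])"
```

```text
time: 12.35
tool_pos: [499.2, -101.7, 65.8]
tcp_rot: [180.0, -0.1, 8.5]
ft_force: [-1.2, -0.2, 1.2]
finger_gap: 23.4
shift cm [-0.01 -0.    0.01] rot [ 0.05 -0.1   0.03] cur [ 499.2 -101.7   65.8] [ 1.7995e+02 -1.0000e-01  8.5300e+00] t 12.35
[-1.20087849 -0.15982749  1.23823857] 23.41979861051438
```

```bash
python3 -m creep '0 0 0.08 0 0 0 1.8;0 0 0.12 0 0 0 1.8;0 0 0.12 0 0 0 1.8;0 0 0.12 0 0 0 1.8'
python3 - <<'E'
from h import *
s=r.sense();print(s['ft_force'],s['finger_gap'],s["tool_pos"])
for n in("wrist","side","scene"):
    im=imaging.snapshot(n);cv2.imwrite(f"pics/f_{n}.png",im[:,:,::-1])
a=cv2.imread("pics/f_side.png")[185:355,190:340];b=cv2.imread("pics/f_scene.png")[170:300,230:400]
cv2.imwrite("pics/f2.png",np.hstack([cv2.resize(a,(400,453)),cv2.resize(b,(400,306)) if 0 else cv2.copyMakeBorder(cv2.resize(b,(400,306)),0,147,0,0,cv2.BORDER_CONSTANT)]))
E
```

```text
time: 12.75
tool_pos: [499.4, -102.0, 65.7]
tcp_rot: [179.9, -0.1, 8.5]
ft_force: [-6.0, 0.2, 9.3]
finger_gap: 24.0
[-5.97272104  0.21892918  9.27740422] 23.973849122522815 [ 499.3747611  -101.95104423   65.71031928]
```

View pics/f_wrist.png

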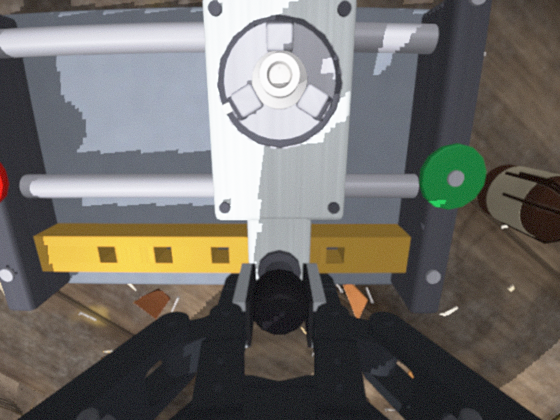

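View pics/f2.png

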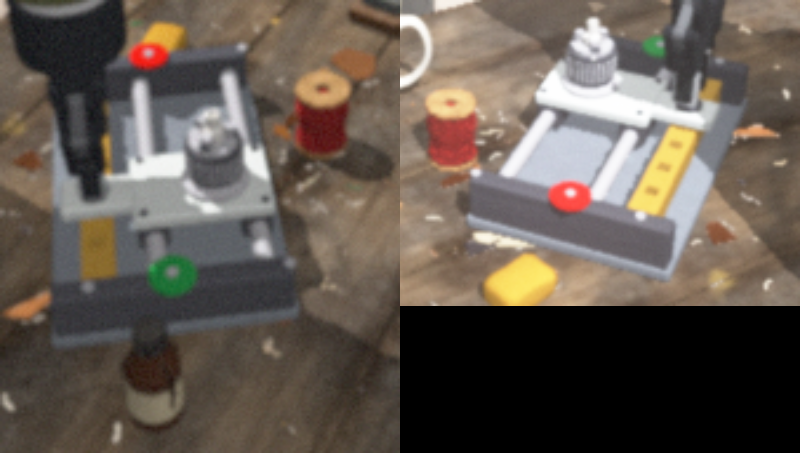

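The pin is home: TCP height is 65.7 mm, the same as before the lift, and a further push meets a firm 9 N. Three holes show on one side of the carriage and one on the green side. The die is gripped and the bystanders haven't moved. I'll hand in now.

```bash
python3 -c "
from h import *
print(r.hand_in()); s=r.sense();print(s['time'],s['ft_force'],s['finger_gap'])"
```

```text
the job is handed in; nothing more can be done
None
the job is handed in; nothing more can be done
```

I finished the job in the order asked and handed it in at about 13 s of the 43 s, still holding the plunger knob. The hand-in gives no verdict.

- **Chuck:** I turned the sleeve about 64° clockwise at the gripper. The reaction torque reached 3.3 N m, well above the 0.7 N m it takes to turn, so it was on its stop. The pads slipped a few degrees on the sleeve against the stop and the TCP shifted about 2 mm. Later pictures show all three jaws against the upright die.
- **Slide:** I raised the plunger 13.3 mm, moved the carriage 35 mm (one hole) towards the green tag, and lowered the pin. One hole now shows on the green side and three on the other.
- **Last checks:** The TCP is back at 65.7 mm, its height before the lift, and a further push down met 9 N of resistance. The knob is still gripped (gap 24 mm). The spool, bottle and wax look unmoved by eye; I did not measure them. No check failed.

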